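# Tip the transistor heatsink over for the microscope

### The arm

A 6-joint arm with a two-finger parallel gripper is mounted at the origin on the work surface. World frame = base frame: x ahead of the robot, y to its left, z up, the work surface at z = 0. Lengths are in m, angles in rad, forces in N, time in s.
With the tool pointing down it reaches from about 0.25 to 0.725 m from the base axis. Payload 4 kg.
Tool frame: the origin (TCP) lies midway between the tips of the shut fingers; the grasp point (between the pads) lies 19 mm behind it; z points along the fingers, y is the line along which they close (so a half turn about z gives the same grasp; the last joint's range is limited). The gripper opens to 85 mm and grips with 20 to 120 N. Pads are 22 mm wide; open, the fingers measure 114 mm over their backs; the gripper's body (76 mm by 85 mm) begins 54 mm behind the grasp point. The pads swing forward as they close: fully open they stand 13 mm farther back than shut.
Start: joints at [1.284, 0.241, 0.005, 1.335, 0, 1.571], TCP at [0.141, 0.48, 0.231] pointing down, gripper open.
Joint ranges: [-2.72, 2.72], [-1.05, 1.87], [-1.09, 1.28], [-1.99, 2.15], [-1.42, 1.44], [-3.14, 3.14]. Speed limits (rad/s): [2.79, 2.79, 3.14, 3.14, 3.14, 3.14].

### API

Orientations are given as a unit quaternion [x, y, z, w].
In Python, from workcell import bot, camera, job_done gives the robot as it stands.
- The arm moves only by the tool carry_out, never from a script. Its argument "plan" is a list of rows, each an object of numbers: "dx", "dy", "dz": the shift along the tool's x, y, z in mm; "twist": the turn about the tool's z in degrees; "fingers": the closure, from -1 (fully open) to 1 (shut). In form: [{"dx": .., "dy": .., "dz": .., "twist": .., "fingers": ..}, ...]. A call has exactly 5 rows; each row is the pose to reach, as a shift and turn from the pose commanded when the call began, along the tool's axes at that moment; what a row does not reach only later rows make up. A row lasts 1/12 s, in which the tool goes at most 41.7 mm and 7.16 degrees, less where a joint would pass 70% of its speed; a pose out of reach is approached as far as the arm can. A call with a gripper value outside its range is refused whole. The fingers move at their own pace and stop on an object; the grip force is fixed at half the most. Time passes only in rows, so rows that repeat a pose let the fingers close, or fill a call up. It gives the time, the measured TCP pose, the force, the opening and the grip force at its end, in the units of the state.
- bot.get_obs(): the state, without advancing time (a new reading comes with each control period).
- camera(name): name is "scene" or "side" or "wrist"; returns a dict with "image" (384x512x3 uint8, red, green, blue), "intrinsics" (3x3 intrinsics, pixels), "eye" and "attitude" of the camera in the world. Camera axes: x right, y down, z forward; pixel columns grow to the right and rows downward; lengths in m; the calibration is good to about 2 mm. The wrist camera is an equidistant fisheye: a pixel r from the principal point sees the ray r / f radians off the axis. A picture is of the moment at which its call begins. There is no depth.
- job_done(): hands the job in; it is judged then, once.
The state is a dict: "clock": time; "joint_pos": joint angles; "joint_vel": joint speeds; "tau": joint torques, N m; "eef_pos": TCP position; "tool_rot": TCP orientation; "ft_force": force on the tool from outside, world axes, zero at the start; "ft_torque": the same for the moment, N m; "grip_width": finger opening in m; "grasp_force": force on a finger pad.
Only numpy, scipy, OpenCV 4.12 (cv2) and the standard library are available. Lean on these libraries where they do the work, as an engineer would, in place of code of your own. Each camera call takes 0.05 s, during which the arm holds its last target. There are 200 camera calls.

### The job

On the dark bench mat, find the taller L-shaped aluminium heatsink, the one with three black transistors on the inside of its tall leg, which stands on its short foot. Tip it over its corner so that the tall leg lies flat on the mat with the transistors facing up; keep the corner down on the mat and in its place, and lower the leg gently rather than letting it topple. Leave the shorter plain angle alone, and let go at the end.

Things in the scene. Friction and masses are not known exactly. Their poses are not given: they have to be found in the camera images.
- heatsink: Aluminium L, 44 mm wide (own y), legs 8 mm thick, 140 g, standing on its foot. Origin: middle of the outer corner edge, on the mat. Own x runs along the foot's underside (50 mm), own z up the tall leg's outer face (95 mm; leg at x 0 to 8). Three black transistors on the leg's inside, z 20 to 57. To tip: leg top goes to own -x till own x points up and the leg lies on the mat.
- leg_grip (a point): A point inside the heatsink's upper tall leg, mid width and mid thickness: 78 mm up from the corner, at own x 4, z 78 mm of the heatsink, 17 mm below the leg's top. The leg is bare here and its two side edges (22 mm either way along own y) are free to pinch from above; the part can swivel between the pads about that line while it is tipped. Axes as the heatsink's.
- plain_angle: Bystander to leave alone: a shorter bare aluminium angle without transistors, also 44 mm wide and 8 mm thick, tall leg 60 mm, foot 50 mm, standing on its foot. Same origin and axes as the heatsink. It may be on the left or the right of it.
- mat: Dark rubber bench mat, fixed, 360 mm (own x) by 620 mm (own y), 3 mm thick; origin at the centre of its underside on the bench top, so its top is 3 mm above the bench top.
There are look-alikes about, which are no part of the job. Leave any green or yellow look-alike of the heatsink alone.

How it is judged:
By the outcome, as a careful person would: the job done as asked, in the order asked, and still so for the second after the job is handed in, with the robot touching nothing.
It also fails if it takes over 34 s, if anything falls off the work surface, if the arm or the gripper's body presses on something with over 40 N, if the wrist force passes 120 N, or if a joint passes its speed limit or range.

## Working session

There is one attempt and no reset: what is moved stays moved. The work goes in short steps, Python scripts to look and compute and a tool call to move; the robot and the scene stay as the last step left them, time stands still between calls to the robot, and variables do not carry over. Pictures are saved under pics/ and viewed, at most 10 in all, crops included, and the job is handed in when it is done.

Besides the shell and the picture viewer there is one more tool, called after "Request:" as name(argument=value, ...), one argument or row to a line, values as JSON. carry_out: Moves the arm, as the interface text tells. Its arguments: {"type":"object","properties":{"plan":{"type":"array","items":{"type":"object","properties":{"dx":{"type":"number"},"dy":{"type":"number"},"dz":{"type":"number"},"twist":{"type":"number"},"fingers":{"type":"number"}}}}},"required":["plan"]}

```bash
mkdir -p pics; python3 - <<'E'
from workcell import bot,camera
import cv2,numpy as np
np.set_printoptions(precision=4,suppress=True)
for n in ["scene","side"]:
    c=camera(n); cv2.imwrite(f"pics/{n}0.png",c["image"][:,:,::-1]); print(n,c["intrinsics"],c["eye"],c["attitude"])
o=bot.get_obs(); print({k:o[k] for k in o})
E
```

```text
scene [[459.676    0.     250.6231]
 [  0.     459.676  186.9176]
 [  0.       0.       1.    ]] [1.1642 0.049  0.6131] [ 0.6204  0.6843 -0.2772 -0.2646]
side [[412.5323   0.     253.2619]
 [  0.     412.5323 189.4287]
 [  0.       0.       1.    ]] [ 0.6093 -0.4908  0.4827] [ 0.8986 -0.0192  0.0075 -0.4382]
{'clock': 0.1, 'joint_pos': array([1.284 , 0.2413, 0.0039, 1.3352, 0.    , 1.5708]), 'joint_vel': array([ 0.0001, -0.0024,  0.0012,  0.0008, -0.001 , -0.0007]), 'tau': array([ -0.0009, -37.3137,  25.301 ,   0.0109,  -0.0001,  -0.    ]), 'eef_pos': array([0.1413, 0.4791, 0.2305]), 'tool_rot': array([ 0.1429,  0.9897, -0.0009, -0.0001]), 'ft_force': array([ 0.0112, -0.9603,  0.158 ]), 'ft_torque': array([0.0179, 0.0509, 0.0034]), 'grasp_force': 0.0, 'grip_width': 0.08547725241283832}
```

View pics/scene0.png

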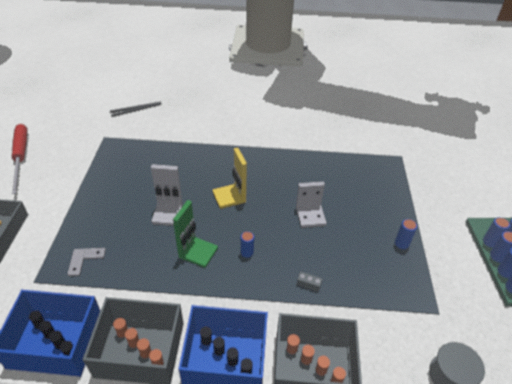

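View pics/side0.png

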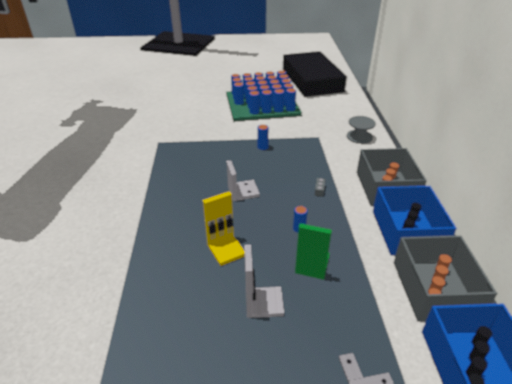

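Candidates in the scene view: grey with three black transistors (166,192), plain grey angle (312,203), yellow (235,182) and green (192,238). The one at (166,192) fits, being bare aluminium, tall and with three transistors. I'll confirm it enlarged.

```bash
python3 - <<'E'
import cv2,numpy as np
a=cv2.imread("pics/scene0.png")[155:235,140:195]; b=cv2.imread("pics/side0.png")[240:325,235:295]
f=lambda i:cv2.resize(i,None,fx=6.5,fy=6.5,interpolation=cv2.INTER_CUBIC)
a,b=f(a),f(b); h=max(len(a),len(b)); p=lambda i:cv2.copyMakeBorder(i,0,h-len(i),0,0,0)
cv2.imwrite("pics/crop.png",np.hstack([p(a),p(b)])); print(a.shape,b.shape)
E
```

```text
(520, 358, 3) (552, 390, 3)
```

View pics/crop.png

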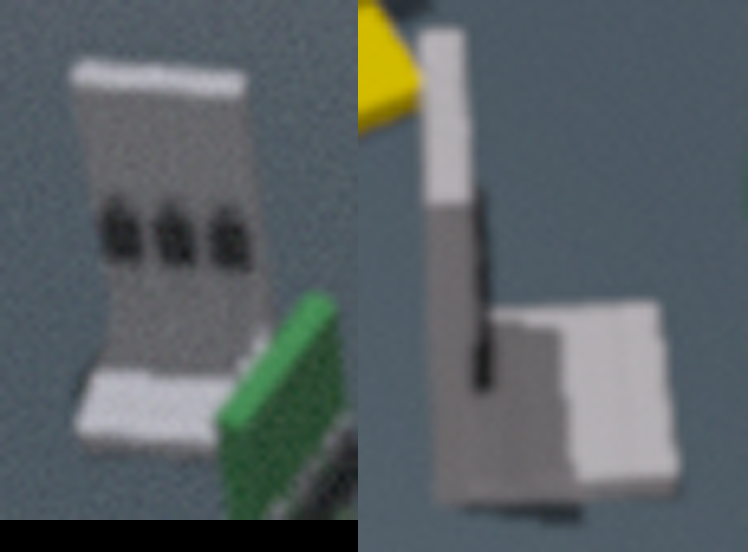

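The crop confirms it: bare aluminium, tall leg, three black transistors. Crop corners, scene view: leg top face (78,62), (243,72), (245,97), (72,85). Side view: leg top (420,30), (463,30), (470,203), (427,203), and bottom near corner (436,500).

```bash
cat > h.py <<'E'
import numpy as np,json
from scipy.spatial.transform import Rotation as R
np.set_printoptions(precision=4,suppress=True)
K={"scene":(459.676,250.6231,186.9176),"side":(412.5323,253.2619,189.4287)}
E={"scene":([1.1642,.049,.6131],[.6204,.6843,-.2772,-.2646]),"side":([.6093,-.4908,.4827],[.8986,-.0192,.0075,-.4382])}
def ray(n,u,v,z):
    f,cx,cy=K[n]; e,q=E[n]; d=R.from_quat(q).apply([(u-cx)/f,(v-cy)/f,1]); e=np.array(e)
    return e+d*(z-e[2])/d[2]
E
python3 - <<'E'
from h import *
S=lambda x,y,z:ray("scene",(x+.5)/6.5-.5+140,(y+.5)/6.5-.5+155,z)
D=lambda x,y,z:ray("side",(x-358+.5)/6.5-.5+235,(y+.5)/6.5-.5+240,z)
for n,F,P in [("scene top",S,[(78,62),(243,72),(245,97),(72,85)]),("side top",D,[(420,30),(463,30),(470,203),(427,203)])]:
    q=np.array([F(*p,.098) for p in P]); print(n,q,q.mean(0))
print("side foot top far,near",D(657,302,.011),D(678,478,.011),"bottom",D(678,494,.003),D(436,502,.003))
print("scene foot top front-left, bl",S(78,432,.011),S(98,372,.011), "bottom",S(80,444,.003))
for n,p,z in [("side",[(204,200),(234,194),(238,250),(208,246),(243,255)],.098)]:
    for a in p: print("yellow",a,ray(n,*a,z))
print("yellow foot side",ray("side",217,262,.003),ray("side",245,256,.011),ray("side",207,244,.003))
print("green top side",ray("side",299,225,.098),ray("side",331,230,.098),"bottom",ray("side",297,272,.003),ray("side",327,278,.003))
print("green foot scene",[ray("scene",*a,.011) for a in [(180,258),(208,265),(218,248)]])
E
```

```text
scene top [[ 0.6137 -0.1566  0.098 ]
 [ 0.6128 -0.1141  0.098 ]
 [ 0.622  -0.1117  0.098 ]
 [ 0.6224 -0.156   0.098 ]] [ 0.6177 -0.1346  0.098 ]
side top [[ 0.6117 -0.1135  0.098 ]
 [ 0.6202 -0.1138  0.098 ]
 [ 0.6199 -0.1585  0.098 ]
 [ 0.6119 -0.1582  0.098 ]] [ 0.6159 -0.136   0.098 ]
side foot top far,near [ 0.6623 -0.1134  0.011 ] [ 0.6624 -0.1588  0.011 ] bottom [ 0.6629 -0.1571  0.003 ] [ 0.6124 -0.1569  0.003 ]
scene foot top front-left, bl [ 0.6633 -0.1562  0.011 ] [ 0.6419 -0.156   0.011 ] bottom [ 0.6608 -0.1574  0.003 ]
yellow (204, 200) [ 0.555  -0.0209  0.098 ]
yellow (234, 194) [ 0.599  -0.0087  0.098 ]
yellow (238, 250) [ 0.6036 -0.1234  0.098 ]
yellow (208, 246) [ 0.5651 -0.1146  0.098 ]
yellow (243, 255) [ 0.6098 -0.1323  0.098 ]
yellow foot side [ 0.5696 -0.0565  0.003 ] [ 0.613  -0.0534  0.011 ] [ 0.5524 -0.0172  0.003 ]
green top side [ 0.6873 -0.0805  0.098 ] [ 0.729  -0.0922  0.098 ] bottom [ 0.6903 -0.0818  0.003 ] [ 0.7332 -0.0952  0.003 ]
green foot scene [array([ 0.7349, -0.0924,  0.011 ]), array([ 0.7437, -0.0458,  0.011 ]), array([ 0.7088, -0.0348,  0.011 ])]
```

The measurements agree: corner middle at about (0.612, -0.136, 0.003), yaw about 0, leg mid-plane x 0.616, and the foot towards +x. So it tips towards -x. First I travel above it.

Request:
carry_out(
  plan=[
    {"dx": -20,"dy": -15,"dz": 0,"twist": 0,"fingers": -1},
    {"dx": -50,"dy": -36,"dz": 0,"twist": 0,"fingers": -1},
    {"dx": -82,"dy": -59,"dz": 0,"twist": 0,"fingers": -1},
    {"dx": -114,"dy": -82,"dz": 0,"twist": 0,"fingers": -1},
    {"dx": -146,"dy": -105,"dz": 0,"twist": 0,"fingers": -1},
  ],
)

```text
clock: 0.52
eef_pos: [0.2521, 0.3359, 0.2308]
tool_rot: [0.142, 0.99, -0.0, -0.0]
ft_force: [1.0, 0.2, -0.5]
grip_width: 0.0854
grasp_force: 0.0
```

Request:
carry_out(
  plan=[
    {"dx": -32,"dy": -23,"dz": 0,"twist": 0,"fingers": -1},
    {"dx": -64,"dy": -46,"dz": 0,"twist": 0,"fingers": -1},
    {"dx": -96,"dy": -69,"dz": 0,"twist": 0,"fingers": -1},
    {"dx": -128,"dy": -92,"dz": 0,"twist": 0,"fingers": -1},
    {"dx": -160,"dy": -115,"dz": 0,"twist": 0,"fingers": -1},
  ],
)

```text
clock: 0.93
eef_pos: [0.3732, 0.1801, 0.2312]
tool_rot: [0.143, 0.99, -0.0, -0.0]
ft_force: [-0.0, 0.1, 0.6]
grip_width: 0.0855
grasp_force: 0.0
```

Request:
carry_out(
  plan=[
    {"dx": -32,"dy": -23,"dz": 0,"twist": 0,"fingers": -1},
    {"dx": -64,"dy": -46,"dz": 0,"twist": 0,"fingers": -1},
    {"dx": -96,"dy": -69,"dz": 0,"twist": 0,"fingers": -1},
    {"dx": -128,"dy": -92,"dz": 0,"twist": 0,"fingers": -1},
    {"dx": -160,"dy": -115,"dz": 0,"twist": 0,"fingers": -1},
  ],
)

```text
clock: 1.35
eef_pos: [0.4942, 0.0245, 0.2309]
tool_rot: [0.143, 0.99, 0.0, -0.0]
ft_force: [0.1, 0.5, 0.1]
grip_width: 0.0854
grasp_force: 0.0
```

Request:
carry_out(
  plan=[
    {"dx": -32,"dy": -23,"dz": 0,"twist": -3,"fingers": -1},
    {"dx": -64,"dy": -46,"dz": 0,"twist": -8,"fingers": -1},
    {"dx": -96,"dy": -69,"dz": 0,"twist": -13,"fingers": -1},
    {"dx": -128,"dy": -92,"dz": 0,"twist": -16.4,"fingers": -1},
    {"dx": -150,"dy": -110,"dz": 0,"twist": -16.4,"fingers": -1},
  ],
)

```text
clock: 1.77
eef_pos: [0.6077, -0.1243, 0.2301]
tool_rot: [0.0, 1.0, -0.0, -0.0]
ft_force: [-0.2, 0.5, 0.3]
grip_width: 0.0856
grasp_force: 0.0
```

Request:
carry_out(
  plan=[
    {"dx": -5,"dy": -6,"dz": 20,"twist": 0,"fingers": -1},
    {"dx": -9,"dy": -13,"dz": 50,"twist": 0,"fingers": -1},
    {"dx": -9,"dy": -13,"dz": 80,"twist": 0,"fingers": -1},
    {"dx": -9,"dy": -13,"dz": 100,"twist": 0,"fingers": -1},
    {"dx": -9,"dy": -13,"dz": 100,"twist": 0,"fingers": -1},
  ],
)

```text
clock: 2.18
eef_pos: [0.6113, -0.134, 0.1247]
tool_rot: [0.001, 1.0, 0.001, -0.006]
ft_force: [-0.6, 0.2, -0.1]
grip_width: 0.0855
grasp_force: 0.0
```

```bash
python3 - <<'E'
from workcell import bot,camera
import cv2,numpy as np
a=camera("side")["image"][130:340,170:330,::-1]; b=camera("scene")["image"][90:300,90:270,::-1]
f=lambda i:cv2.resize(i,None,fx=2.3,fy=2.3,interpolation=cv2.INTER_CUBIC)
cv2.imwrite("pics/above.png",np.hstack([f(a),f(b)])); o=bot.get_obs(); print(o["eef_pos"],o["tool_rot"],o["ft_force"])
E
```

```text
[ 0.61460556 -0.13433499  0.13042711] [ 2.80670917e-04  9.99998949e-01  3.12768121e-04 -1.38794605e-03] [0.25881665 0.12937913 0.59034637]
```

View pics/above.png

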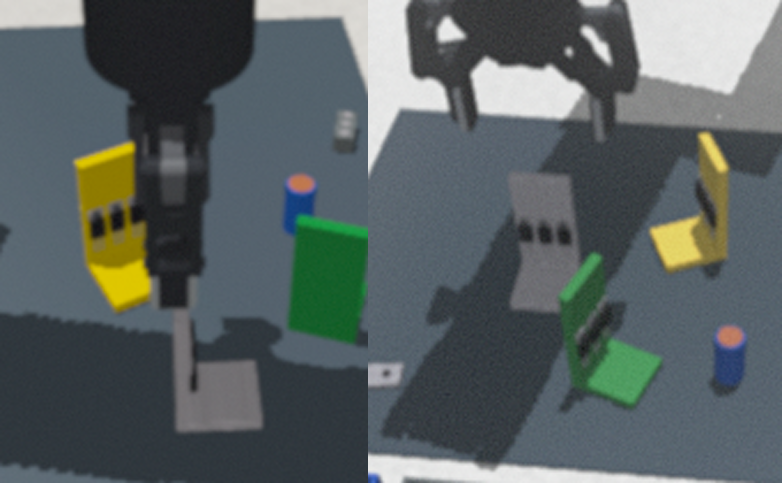

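The picture shows the open fingers straddling the leg centrally, well clear of yellow and green. Now I lower and close.

Request:
carry_out(
  plan=[
    {"dx": -1,"dy": -1,"dz": 12,"twist": 0,"fingers": -1},
    {"dx": -1,"dy": -1,"dz": 26,"twist": 0,"fingers": -1},
    {"dx": -1,"dy": -1,"dz": 40,"twist": 0,"fingers": -1},
    {"dx": -1,"dy": -1,"dz": 48,"twist": 0,"fingers": -1},
    {"dx": -1,"dy": -1,"dz": 48,"twist": 0,"fingers": -1},
  ],
)

```text
clock: 2.7
eef_pos: [0.6162, -0.1353, 0.0832]
tool_rot: [0.0, 1.0, 0.0, -0.0]
ft_force: [-0.5, 0.4, -0.3]
grip_width: 0.0853
grasp_force: 0.0
```

Request:
carry_out(
  plan=[
    {"fingers": -0.6},
    {"fingers": -0.4},
    {"fingers": -0.2},
    {"fingers": 0.0},
    {"fingers": 0.3},
  ],
)

```text
$.plan[0]: bad value
```

Request:
carry_out(
  plan=[
    {"fingers": 1},
    {"fingers": 1},
    {"fingers": 1},
    {"fingers": 1},
    {"fingers": 1},
  ],
)

```text
$.plan[0]: bad value
```

```bash
python3 - <<'E'
from workcell import bot,camera
import cv2,numpy as np
a=camera("side")["image"][190:330,210:310,::-1]; b=camera("scene")["image"][130:240,125:225,::-1]
f=lambda i:cv2.resize(cv2.copyMakeBorder(i,0,140-len(i),0,0,0),None,fx=4,fy=4,interpolation=cv2.INTER_CUBIC)
cv2.imwrite("pics/grip.png",np.hstack([f(a),f(b)])); o=bot.get_obs(); print(o["eef_pos"],o["tool_rot"],o["ft_force"],o["grip_width"],o["grasp_force"])
E
```

```text
[ 0.61718066 -0.13553949  0.08474504] [ 1.79489108e-04  9.99999541e-01 -2.11780722e-04  9.17157839e-04] [ 0.94228921 -0.89272874  1.00638017] 0.08575252920707097 0.0
```

View pics/grip.png

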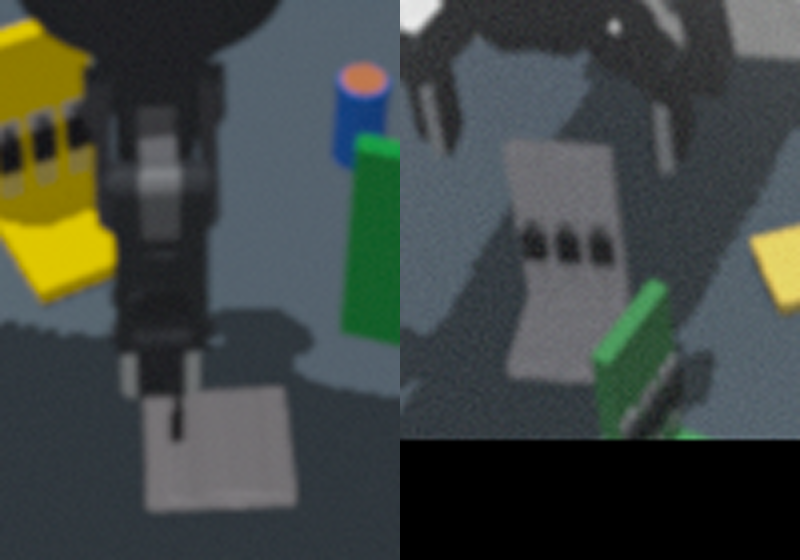

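The picture shows the fingers still open around the leg, because the closing calls were refused: all fields are required. I'll close with full rows.

Request:
carry_out(
  plan=[
    {"dx": 0,"dy": 0,"dz": 0,"twist": 0,"fingers": -0.6},
    {"dx": 0,"dy": 0,"dz": 0,"twist": 0,"fingers": -0.4},
    {"dx": 0,"dy": 0,"dz": 0,"twist": 0,"fingers": -0.2},
    {"dx": 0,"dy": 0,"dz": 0,"twist": 0,"fingers": 0},
    {"dx": 0,"dy": 0,"dz": 0,"twist": 0,"fingers": 0.2},
  ],
)

```text
clock: 3.22
eef_pos: [0.617, -0.1357, 0.0846]
tool_rot: [0.0, 1.0, -0.0, 0.001]
ft_force: [-1.5, -0.7, 5.6]
grip_width: 0.0417
grasp_force: 60.0
```

Request:
carry_out(
  plan=[
    {"dx": 0,"dy": 0,"dz": 0,"twist": 0,"fingers": 1},
    {"dx": 0,"dy": 0,"dz": 0,"twist": 0,"fingers": 1},
    {"dx": 0,"dy": 0,"dz": 0,"twist": 0,"fingers": 1},
    {"dx": 0,"dy": 0,"dz": 0,"twist": 0,"fingers": 1},
    {"dx": 0,"dy": 0,"dz": 0,"twist": 0,"fingers": 1},
  ],
)

```text
clock: 3.63
eef_pos: [0.617, -0.1357, 0.0845]
tool_rot: [0.0, 1.0, -0.0, 0.001]
ft_force: [-0.8, 0.7, 5.9]
grip_width: 0.0418
grasp_force: 60.1
```

```bash
python3 - <<'E'
from workcell import bot,camera
import cv2,numpy as np
a=camera("side")["image"][190:330,210:310,::-1]; b=camera("scene")["image"][130:240,125:225,::-1]
f=lambda i:cv2.resize(cv2.copyMakeBorder(i,0,140-len(i),0,0,0),None,fx=4,fy=4,interpolation=cv2.INTER_CUBIC)
cv2.imwrite("pics/grip2.png",np.hstack([f(a),f(b)])); o=bot.get_obs(); print(o["eef_pos"],o["tool_rot"],o["ft_force"],o["grip_width"],o["grasp_force"])
E
```

```text
[ 0.61694839 -0.13573926  0.08452913] [ 3.20445379e-04  9.99999513e-01 -2.44960142e-04  9.00456569e-04] [-0.48735378 -0.64658354  5.75169461] 0.0416865603434488 60.14218211174011
```

View pics/grip2.png

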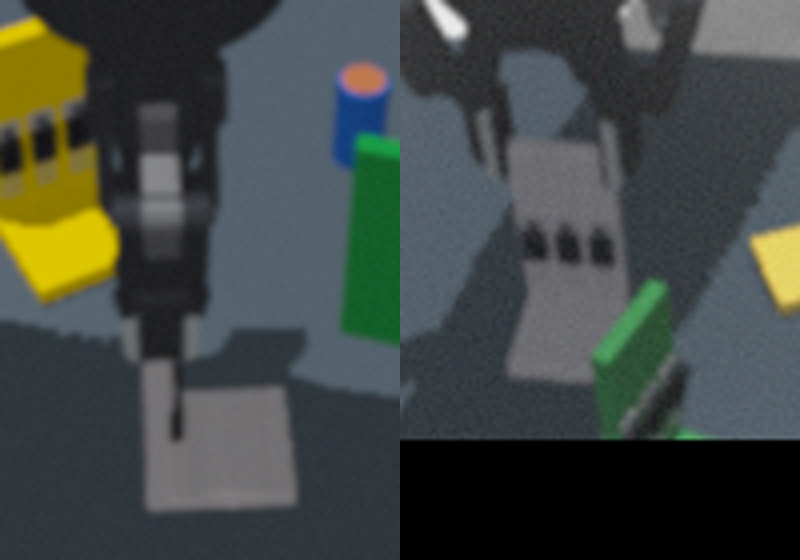

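```bash
python3 - <<'E'
from h import *
e=np.array(E["side"][0])
for v in (358,362):
    p=ray("side",210+163/4,190+v/4,.05)
    for y in (-.158,-.165,-.172): print(v,y,e+(p-e)*(y-e[1])/(p[1]-e[1]))
E
```

```text
358 -0.158 [ 0.6185 -0.158   0.0813]
358 -0.165 [ 0.6183 -0.165   0.0898]
358 -0.172 [ 0.6181 -0.172   0.0982]
362 -0.158 [ 0.6185 -0.158   0.0794]
362 -0.165 [ 0.6183 -0.165   0.0879]
362 -0.172 [ 0.6181 -0.172   0.0964]
```

The grip is good (60 N, width 42 mm) and the part presses lightly on the mat (6 N). I now tip it along the arc (radius about 86 mm), starting with 10°.

Request:
carry_out(
  plan=[
    {"dx": 3,"dy": 0,"dz": 0,"twist": 0,"fingers": 1},
    {"dx": 6,"dy": 0,"dz": 0,"twist": 0,"fingers": 1},
    {"dx": 9,"dy": 0,"dz": 0.2,"twist": 0,"fingers": 1},
    {"dx": 12,"dy": 0,"dz": 0.4,"twist": 0,"fingers": 1},
    {"dx": 15,"dy": 0,"dz": 0.6,"twist": 0,"fingers": 1},
  ],
)

```text
clock: 4.15
eef_pos: [0.6032, -0.1357, 0.084]
tool_rot: [0.0, 1.0, -0.0, 0.002]
ft_force: [3.8, -1.1, 5.6]
grip_width: 0.0415
grasp_force: 60.5
```

```bash
cat > look.py <<'E'
import sys,cv2,numpy as np
from workcell import bot,camera
a=camera("side")["image"][190:330,180:300,::-1]; b=camera("scene")["image"][110:240,125:225,::-1]
f=lambda i:cv2.resize(cv2.copyMakeBorder(i,0,140-len(i),0,0,0),None,fx=3.5,fy=3.5,interpolation=cv2.INTER_CUBIC)
cv2.imwrite(sys.argv[1],np.hstack([f(a),f(b)])); o=bot.get_obs(); print(o["eef_pos"],o["tool_rot"],o["ft_force"],o["ft_torque"],o["grip_width"],o["grasp_force"],o["clock"])
E
python3 look.py pics/t10.png
```

```text
[ 0.6029345  -0.13572232  0.08402324] [ 3.14644181e-04  9.99997305e-01 -2.39908789e-04  2.28762079e-03] [ 2.76669066 -0.46292705  5.53026635] [-0.05492575 -1.10236634  0.00761502] 0.041634280933977245 60.51052451133728 4.25
```

View pics/t10.png

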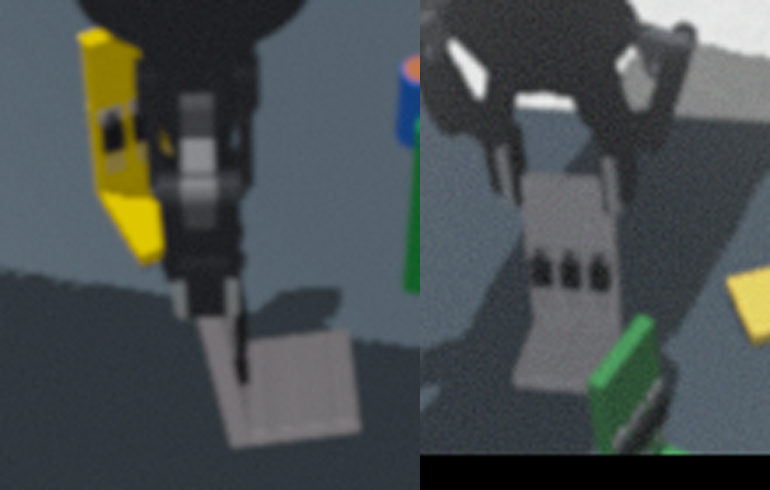

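It shows the part swivelling about its corner: corner side pixel (246.6,317.7), against (246.8,318) before, so it has stayed put. I continue.

Request:
carry_out(
  plan=[
    {"dx": 3,"dy": 0,"dz": 0.5,"twist": 0,"fingers": 1},
    {"dx": 6,"dy": 0,"dz": 1,"twist": 0,"fingers": 1},
    {"dx": 9,"dy": 0,"dz": 1.7,"twist": 0,"fingers": 1},
    {"dx": 12,"dy": 0,"dz": 2.4,"twist": 0,"fingers": 1},
    {"dx": 14.7,"dy": 0,"dz": 3.2,"twist": 0,"fingers": 1},
  ],
)

```text
clock: 4.67
eef_pos: [0.5887, -0.1359, 0.0816]
tool_rot: [0.0, 1.0, -0.001, 0.003]
ft_force: [2.4, -0.3, 9.4]
grip_width: 0.042
grasp_force: 61.6
```

Request:
carry_out(
  plan=[
    {"dx": 2.8,"dy": 0,"dz": 1,"twist": 0,"fingers": 1},
    {"dx": 5.6,"dy": 0,"dz": 2,"twist": 0,"fingers": 1},
    {"dx": 8.4,"dy": 0,"dz": 3.2,"twist": 0,"fingers": 1},
    {"dx": 11.2,"dy": 0,"dz": 4.4,"twist": 0,"fingers": 1},
    {"dx": 13.8,"dy": 0,"dz": 5.7,"twist": 0,"fingers": 1},
  ],
)

```text
clock: 5.08
eef_pos: [0.5745, -0.1361, 0.0766]
tool_rot: [0.0, 1.0, -0.001, 0.003]
ft_force: [-2.1, 0.0, 16.0]
grip_width: 0.0418
grasp_force: 64.5
```

Request:
carry_out(
  plan=[
    {"dx": 2.6,"dy": 0,"dz": 1.5,"twist": 0,"fingers": 1},
    {"dx": 5.2,"dy": 0,"dz": 3,"twist": 0,"fingers": 1},
    {"dx": 7.8,"dy": 0,"dz": 4.6,"twist": 0,"fingers": 1},
    {"dx": 10.3,"dy": 0,"dz": 6.3,"twist": 0,"fingers": 1},
    {"dx": 12.7,"dy": 0,"dz": 8,"twist": 0,"fingers": 1},
  ],
)

```text
clock: 5.5
eef_pos: [0.5604, -0.1362, 0.0687]
tool_rot: [0.0, 1.0, -0.001, 0.001]
ft_force: [-4.0, -0.7, 16.1]
grip_width: 0.0414
grasp_force: 68.1
```

```bash
python3 look.py pics/t40.png
```

```text
[ 0.55956796 -0.13617059  0.06817443] [ 5.47411592e-04  9.99999337e-01 -8.91949340e-04  4.80040031e-04] [-4.54391082 -0.88345648 16.07378065] [-0.15461312  0.51098504  0.05156868] 0.04139542953398058 68.42338800430298 5.6
```

View pics/t40.png

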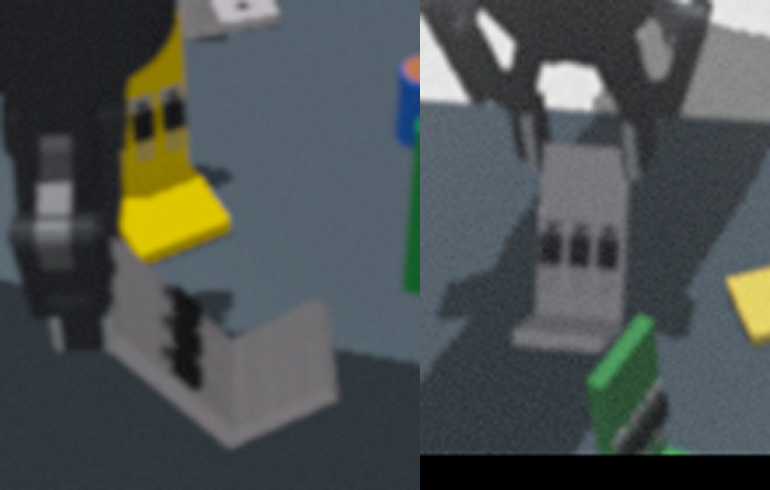

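The corner is still at crop (232,447) and the leg is at about 40°. I continue more slowly downward.

Request:
carry_out(
  plan=[
    {"dx": 2.3,"dy": 0,"dz": 1.8,"twist": 0,"fingers": 1},
    {"dx": 4.6,"dy": 0,"dz": 3.7,"twist": 0,"fingers": 1},
    {"dx": 6.8,"dy": 0,"dz": 5.8,"twist": 0,"fingers": 1},
    {"dx": 9,"dy": 0,"dz": 8,"twist": 0,"fingers": 1},
    {"dx": 11.1,"dy": 0,"dz": 10.2,"twist": 0,"fingers": 1},
  ],
)

```text
clock: 6.02
eef_pos: [0.547, -0.1361, 0.0576]
tool_rot: [0.001, 1.0, -0.001, -0.001]
ft_force: [-7.8, -1.6, 16.9]
grip_width: 0.0418
grasp_force: 71.6
```

Request:
carry_out(
  plan=[
    {"dx": 2,"dy": 0,"dz": 2.2,"twist": 0,"fingers": 1},
    {"dx": 3.9,"dy": 0,"dz": 4.5,"twist": 0,"fingers": 1},
    {"dx": 5.8,"dy": 0,"dz": 6.9,"twist": 0,"fingers": 1},
    {"dx": 7.5,"dy": 0,"dz": 9.3,"twist": 0,"fingers": 1},
    {"dx": 9.2,"dy": 0,"dz": 11.8,"twist": 0,"fingers": 1},
  ],
)

```text
clock: 6.43
eef_pos: [0.536, -0.1359, 0.0444]
tool_rot: [0.001, 1.0, -0.0, -0.003]
ft_force: [-10.0, -0.6, 13.3]
grip_width: 0.0415
grasp_force: 73.0
```

Request:
carry_out(
  plan=[
    {"dx": 1.6,"dy": 0,"dz": 2.5,"twist": 0,"fingers": 1},
    {"dx": 3.1,"dy": 0,"dz": 5.1,"twist": 0,"fingers": 1},
    {"dx": 4.5,"dy": 0,"dz": 7.8,"twist": 0,"fingers": 1},
    {"dx": 5.7,"dy": 0,"dz": 10.5,"twist": 0,"fingers": 1},
    {"dx": 6.9,"dy": 0,"dz": 13.3,"twist": 0,"fingers": 1},
  ],
)

```text
clock: 6.85
eef_pos: [0.5291, -0.1354, 0.0302]
tool_rot: [0.001, 1.0, -0.0, -0.003]
ft_force: [-8.0, -0.9, 9.4]
grip_width: 0.0419
grasp_force: 72.8
```

```bash
python3 look.py pics/t70.png
```

```text
[ 0.52878998 -0.13537355  0.02973177] [ 7.03312009e-04  9.99993186e-01  5.54491869e-05 -3.62365815e-03] [-7.48341986  0.21581464  9.04804458] [-0.10313422  0.94057236 -0.00571299] 0.04181896237902466 72.63052225112915 6.95
```

View pics/t70.png

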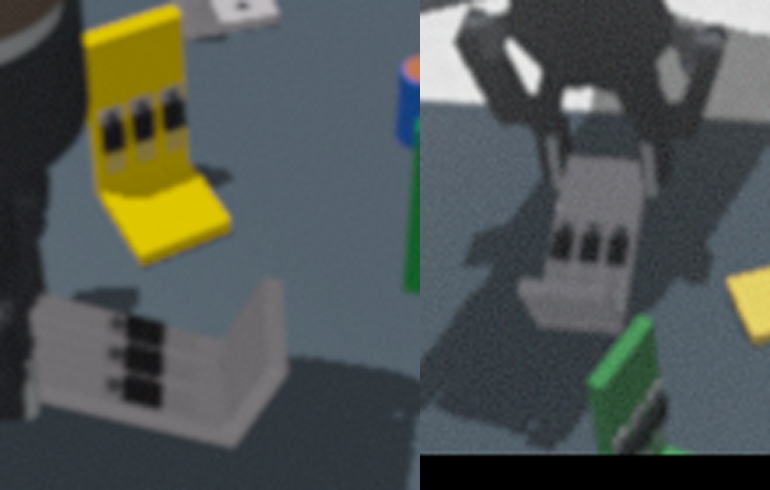

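The corner hasn't moved and the leg is at about 75°. I go slowly for the last part, adding a little outward motion to relieve the push along the leg.

Request:
carry_out(
  plan=[
    {"dx": 1.4,"dy": 0,"dz": 2.5,"twist": 0,"fingers": 1},
    {"dx": 2.6,"dy": 0,"dz": 5,"twist": 0,"fingers": 1},
    {"dx": 3.6,"dy": 0,"dz": 7.5,"twist": 0,"fingers": 1},
    {"dx": 4.6,"dy": 0,"dz": 10,"twist": 0,"fingers": 1},
    {"dx": 5.5,"dy": 0,"dz": 12.5,"twist": 0,"fingers": 1},
  ],
)

```text
clock: 7.37
eef_pos: [0.5243, -0.1353, 0.0175]
tool_rot: [0.001, 1.0, 0.0, -0.003]
ft_force: [-5.0, 0.8, 7.1]
grip_width: 0.0419
grasp_force: 71.5
```

Request:
carry_out(
  plan=[
    {"dx": 0.6,"dy": 0,"dz": 2,"twist": 0,"fingers": 1},
    {"dx": 1.1,"dy": 0,"dz": 4,"twist": 0,"fingers": 1},
    {"dx": 1.5,"dy": 0,"dz": 6,"twist": 0,"fingers": 1},
    {"dx": 1.9,"dy": 0,"dz": 8,"twist": 0,"fingers": 1},
    {"dx": 2.2,"dy": 0,"dz": 10,"twist": 0,"fingers": 1},
  ],
)

```text
clock: 7.78
eef_pos: [0.522, -0.1353, 0.0072]
tool_rot: [0.001, 1.0, 0.0, -0.003]
ft_force: [-4.0, -0.2, 5.0]
grip_width: 0.0418
grasp_force: 70.6
```

```bash
python3 look.py pics/t85.png
```

```text
[ 0.52221549 -0.13516171  0.00706869] [ 4.72045196e-04  9.99996171e-01  2.81939620e-04 -2.71221295e-03] [-4.10244029 -0.1465848   4.8161908 ] [-0.05668538  0.400838   -0.02984475] 0.04165534421318346 70.4064416885376 7.8833
```

View pics/t85.png

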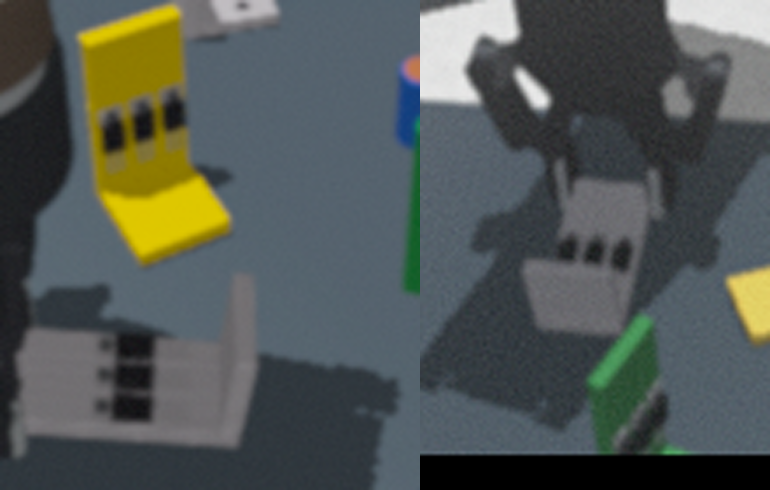

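The leg is nearly flat, with its free end about 5 mm up and the corner held. I finish the lowering by feel, reading the force.

Request:
carry_out(
  plan=[
    {"dx": 0.1,"dy": 0,"dz": 0.6,"twist": 0,"fingers": 1},
    {"dx": 0.2,"dy": 0,"dz": 1.2,"twist": 0,"fingers": 1},
    {"dx": 0.3,"dy": 0,"dz": 1.8,"twist": 0,"fingers": 1},
    {"dx": 0.4,"dy": 0,"dz": 2.4,"twist": 0,"fingers": 1},
    {"dx": 0.5,"dy": 0,"dz": 3,"twist": 0,"fingers": 1},
  ],
)

```text
clock: 8.3
eef_pos: [0.5224, -0.1353, 0.0045]
tool_rot: [0.0, 1.0, 0.0, -0.002]
ft_force: [-4.8, -0.4, 6.2]
grip_width: 0.0415
grasp_force: 70.3
```

Request:
carry_out(
  plan=[
    {"dx": 0,"dy": 0,"dz": 0.4,"twist": 0,"fingers": 1},
    {"dx": 0,"dy": 0,"dz": 0.8,"twist": 0,"fingers": 1},
    {"dx": 0,"dy": 0,"dz": 1.2,"twist": 0,"fingers": 1},
    {"dx": 0,"dy": 0,"dz": 1.5,"twist": 0,"fingers": 1},
    {"dx": 0,"dy": 0,"dz": 1.5,"twist": 0,"fingers": 1},
  ],
)

```text
clock: 8.72
eef_pos: [0.5224, -0.1352, 0.0029]
tool_rot: [0.0, 1.0, 0.0, -0.002]
ft_force: [-4.5, 0.4, 5.6]
grip_width: 0.0418
grasp_force: 70.1
```

```bash
cat > edge.py <<'E'
from h import *
import cv2
from workcell import camera
im=camera("side")["image"].astype(int); g=im
# aluminium: r not much below b; mat is bluish
m=((g[:,:,2]-g[:,:,0])<12)&(g.sum(2)>210); m[:260]=0; m[345:]=0
us=np.arange(192,246,4); P=[]
for u in us:
    r=np.where(m[:,u])[0]
    if len(r): P.append((u,r.max()+.5))
P=np.array(P); print(P.T)
c=np.polyfit(*P.T,1)
e=np.array(E["side"][0])
for u in (192,244):
    p=ray("side",u,np.polyval(c,u),.003); q=e+(p-e)*(-.1577-e[1])/(p[1]-e[1]); print("at mat",p,"on near side plane",q)
E
python3 edge.py
```

```text
[[192.  196.  200.  204.  208.  212.  216.  220.  224.  228.  232.  236.
  240.  244. ]
 [316.5 316.5 316.5 316.5 316.5 316.5 317.5 317.5 317.5 317.5 317.5 317.5
  317.5 317.5]]
at mat [ 0.5385 -0.153   0.003 ] on near side plane [ 0.5395 -0.1577  0.0097]
at mat [ 0.6088 -0.1582  0.003 ] on near side plane [ 0.6088 -0.1577  0.0023]
```

The free end is still about 6° up and nothing is touching, so the tips sit higher than I assumed. I keep lowering.

Request:
carry_out(
  plan=[
    {"dx": 0.1,"dy": 0,"dz": 0.7,"twist": 0,"fingers": 1},
    {"dx": 0.2,"dy": 0,"dz": 1.4,"twist": 0,"fingers": 1},
    {"dx": 0.2,"dy": 0,"dz": 2.1,"twist": 0,"fingers": 1},
    {"dx": 0.3,"dy": 0,"dz": 2.8,"twist": 0,"fingers": 1},
    {"dx": 0.4,"dy": 0,"dz": 3.5,"twist": 0,"fingers": 1},
  ],
)

```text
clock: 9.18
eef_pos: [0.5224, -0.1353, 0.0014]
tool_rot: [0.0, 1.0, 0.0, -0.002]
ft_force: [-9.2, 0.3, 24.3]
grip_width: 0.0415
grasp_force: 80.2
```

```bash
python3 edge.py
```

```text
[[192.  196.  200.  204.  208.  212.  216.  220.  224.  228.  232.  236.
  240.  244. ]
 [316.5 316.5 316.5 317.5 317.5 317.5 317.5 317.5 317.5 317.5 317.5 317.5
  317.5 317.5]]
at mat [ 0.5385 -0.1537  0.003 ] on near side plane [ 0.5394 -0.1577  0.0087]
at mat [ 0.6088 -0.1582  0.003 ] on near side plane [ 0.6088 -0.1577  0.0023]
```

```bash
cat > pred.py <<'E'
from h import *
from workcell import camera
def proj(n,p):
    f,cx,cy=K[n]; e,q=E[n]; c=R.from_quat(q).inv().apply(np.array(p)-e); return f*c[:2]/c[2]+[cx,cy]
def pt(th,x,y,z,yaw=0):
    t=np.radians(th); v=R.from_euler('z',yaw,degrees=True).apply([x*np.cos(t)-z*np.sin(t),y,x*np.sin(t)+z*np.cos(t)]); return v+[.612,-.1357,.003]
for th,yaw in [(90,0),(87,0),(84,0),(90,-3)]:
    print(th,yaw,"side: corner",proj("side",pt(th,0,-.022,0,yaw)),"foot tip near",proj("side",pt(th,.05,-.022,0,yaw)),"far",proj("side",pt(th,.05,.022,0,yaw)),"leg z70",proj("side",pt(th,0,-.022,.07,yaw)))
    print("  scene: foot tips",proj("scene",pt(th,.05,-.022,0,yaw)),proj("scene",pt(th,.05,.022,0,yaw)),"leg end top",proj("scene",pt(th,.008,-.022,.095,yaw)),proj("scene",pt(th,.008,.022,.095,yaw)))
im=camera("side")["image"].astype(int); m=((im[:,:,2]-im[:,:,0])<12)&(im.sum(2)>210)
for r in range(262,320,4): w=np.where(m[r,225:275])[0]; print(r,225+w.max() if len(w) else None,end="; ")
s=camera("scene")["image"]; import cv2; cv2.imwrite("pics/s.png",s[:,:,::-1]); s=s.astype(int); m=((s[:,:,2]-s[:,:,0])<12)&(s.sum(2)>210)
print()
for r in range(148,210,4): w=np.where(m[r,140:200])[0]; print(r,(140+w.min(),140+w.max()) if len(w) else None,end="; ")
E
python3 pred.py
```

```text
90 0 side: corner [246.3235 317.3497] foot tip near [245.787  293.9842] far [244.9202 267.6508] leg z70 [194.3681 319.29  ]
  scene: foot tips [154.6504 182.7019] [179.7505 184.6403] leg end top [169.0685 164.1067] [191.4783 165.7876]
87 0 side: corner [246.3235 317.3497] foot tip near [247.8353 293.9451] far [246.8424 267.6198] leg z70 [194.1906 317.665 ]
  scene: foot tips [154.2957 183.7842] [179.4517 185.73  ] leg end top [168.7325 162.3907] [191.2398 164.0746]
84 0 side: corner [246.3235 317.3497] foot tip near [249.8779 293.9739] far [248.7595 267.6565] leg z70 [194.1563 316.0258]
  scene: foot tips [153.9507 184.9249] [179.1598 186.8781] leg end top [168.3665 160.7624] [190.976  162.4499]
90 -3 side: corner [245.4715 317.3623] foot tip near [244.8852 293.997 ] far [245.7664 267.6392] leg z70 [193.7804 316.9646]
  scene: foot tips [154.8254 182.241 ] [179.6003 185.1054] leg end top [171.7216 163.9465] [193.8849 166.4208]
262 232; 266 None; 270 250; 274 250; 278 251; 282 251; 286 251; 290 251; 294 252; 298 252; 302 251; 306 251; 310 250; 314 249; 318 None; 
148 None; 152 None; 156 None; 160 (np.int64(163), np.int64(191)); 164 (np.int64(164), np.int64(193)); 168 (np.int64(165), np.int64(193)); 172 (np.int64(165), np.int64(194)); 176 (np.int64(165), np.int64(189)); 180 (np.int64(170), np.int64(189)); 184 (np.int64(154), np.int64(188)); 188 (np.int64(154), np.int64(186)); 192 (np.int64(155), np.int64(185)); 196 (np.int64(156), np.int64(185)); 200 (np.int64(157), np.int64(184)); 204 (np.int64(158), np.int64(190)); 208 (np.int64(187), np.int64(187));
```

The tips now rest on the mat and the leg is still about 5° up, because the pad overlap slid. I take off the excess push, then ease the grip in small steps so that the leg slides down between the pads.

Request:
carry_out(
  plan=[
    {"dx": 0,"dy": 0,"dz": -0.5,"twist": 0,"fingers": 0.5},
    {"dx": 0,"dy": 0,"dz": -1,"twist": 0,"fingers": 0.3},
    {"dx": 0,"dy": 0,"dz": -1.4,"twist": 0,"fingers": 0.2},
    {"dx": 0,"dy": 0,"dz": -1.4,"twist": 0,"fingers": 0.15},
    {"dx": 0,"dy": 0,"dz": -1.4,"twist": 0,"fingers": 0.12},
  ],
)

```text
clock: 9.75
eef_pos: [0.5224, -0.1353, 0.0015]
tool_rot: [0.0, 1.0, 0.0, -0.002]
ft_force: [-5.5, -0.2, 8.5]
grip_width: 0.0417
grasp_force: 72.2
```

Request:
carry_out(
  plan=[
    {"dx": 0,"dy": 0,"dz": 0,"twist": 0,"fingers": 0.1},
    {"dx": 0,"dy": 0,"dz": 0,"twist": 0,"fingers": 0.09},
    {"dx": 0,"dy": 0,"dz": 0,"twist": 0,"fingers": 0.08},
    {"dx": 0,"dy": 0,"dz": 0,"twist": 0,"fingers": 0.07},
    {"dx": 0,"dy": 0,"dz": 0,"twist": 0,"fingers": 0.06},
  ],
)

```text
clock: 10.17
eef_pos: [0.5224, -0.1353, 0.0015]
tool_rot: [0.0, 1.0, 0.0, -0.002]
ft_force: [-5.1, 0.3, 9.0]
grip_width: 0.0414
grasp_force: 72.2
```

Request:
carry_out(
  plan=[
    {"dx": 0,"dy": 0,"dz": 0,"twist": 0,"fingers": 0.05},
    {"dx": 0,"dy": 0,"dz": 0,"twist": 0,"fingers": 0.045},
    {"dx": 0,"dy": 0,"dz": 0,"twist": 0,"fingers": 0.04},
    {"dx": 0,"dy": 0,"dz": 0,"twist": 0,"fingers": 0.035},
    {"dx": 0,"dy": 0,"dz": 0,"twist": 0,"fingers": 0.03},
  ],
)

```text
clock: 10.58
eef_pos: [0.5224, -0.1353, 0.0015]
tool_rot: [0.0, 1.0, 0.0, -0.002]
ft_force: [-5.0, -0.6, 9.5]
grip_width: 0.0416
grasp_force: 72.2
```

Request:
carry_out(
  plan=[
    {"dx": 0,"dy": 0,"dz": 0,"twist": 0,"fingers": 0.026},
    {"dx": 0,"dy": 0,"dz": 0,"twist": 0,"fingers": 0.022},
    {"dx": 0,"dy": 0,"dz": 0,"twist": 0,"fingers": 0.018},
    {"dx": 0,"dy": 0,"dz": 0,"twist": 0,"fingers": 0.014},
    {"dx": 0,"dy": 0,"dz": 0,"twist": 0,"fingers": 0.01},
  ],
)

```text
clock: 11.0
eef_pos: [0.5224, -0.1353, 0.0013]
tool_rot: [0.001, 1.0, 0.0, -0.002]
ft_force: [-4.2, 0.5, 7.1]
grip_width: 0.0425
grasp_force: 50.7
```

The force does fall gradually: 50.7 N at 0.010. I keep easing it.

Request:
carry_out(
  plan=[
    {"dx": 0,"dy": 0,"dz": 0,"twist": 0,"fingers": 0.008},
    {"dx": 0,"dy": 0,"dz": 0,"twist": 0,"fingers": 0.006},
    {"dx": 0,"dy": 0,"dz": 0,"twist": 0,"fingers": 0.004},
    {"dx": 0,"dy": 0,"dz": 0,"twist": 0,"fingers": 0.002},
    {"dx": 0,"dy": 0,"dz": 0,"twist": 0,"fingers": 0.0},
  ],
)

```text
clock: 11.42
eef_pos: [0.5225, -0.1353, 0.0013]
tool_rot: [0.0, 1.0, 0.0, -0.002]
ft_force: [-3.3, 0.6, 7.5]
grip_width: 0.0426
grasp_force: 39.1
```

Request:
carry_out(
  plan=[
    {"dx": 0,"dy": 0,"dz": 0,"twist": 0,"fingers": -0.004},
    {"dx": 0,"dy": 0,"dz": 0,"twist": 0,"fingers": -0.007},
    {"dx": 0,"dy": 0,"dz": 0,"twist": 0,"fingers": -0.01},
    {"dx": 0,"dy": 0,"dz": 0,"twist": 0,"fingers": -0.013},
    {"dx": 0,"dy": 0,"dz": 0,"twist": 0,"fingers": -0.016},
  ],
)

```text
clock: 11.83
eef_pos: [0.5226, -0.1352, 0.0011]
tool_rot: [0.0, 1.0, 0.0, -0.002]
ft_force: [-3.7, 1.2, 5.1]
grip_width: 0.0435
grasp_force: 20.5
```

```bash
python3 edge.py | tail -2
```

```text
at mat [ 0.5385 -0.153   0.003 ] on near side plane [ 0.5394 -0.1577  0.0096]
at mat [ 0.6088 -0.1582  0.003 ] on near side plane [ 0.6088 -0.1577  0.0023]
```

Request:
carry_out(
  plan=[
    {"dx": 0,"dy": 0,"dz": 0,"twist": 0,"fingers": -0.018},
    {"dx": 0,"dy": 0,"dz": 0,"twist": 0,"fingers": -0.02},
    {"dx": 0,"dy": 0,"dz": 0,"twist": 0,"fingers": -0.022},
    {"dx": 0,"dy": 0,"dz": 0,"twist": 0,"fingers": -0.024},
    {"dx": 0,"dy": 0,"dz": 0,"twist": 0,"fingers": -0.026},
  ],
)

```text
clock: 12.3
eef_pos: [0.5226, -0.1352, 0.001]
tool_rot: [0.0, 1.0, 0.0, -0.002]
ft_force: [-2.6, 0.1, 4.8]
grip_width: 0.0442
grasp_force: 9.0
```

Request:
carry_out(
  plan=[
    {"dx": 0,"dy": 0,"dz": 0,"twist": 0,"fingers": -0.027},
    {"dx": 0,"dy": 0,"dz": 0,"twist": 0,"fingers": -0.028},
    {"dx": 0,"dy": 0,"dz": 0,"twist": 0,"fingers": -0.029},
    {"dx": 0,"dy": 0,"dz": 0,"twist": 0,"fingers": -0.03},
    {"dx": 0,"dy": 0,"dz": 0,"twist": 0,"fingers": -0.031},
  ],
)

```text
clock: 12.72
eef_pos: [0.5226, -0.1351, 0.001]
tool_rot: [0.0, 1.0, 0.0, -0.002]
ft_force: [-2.9, -0.8, 6.2]
grip_width: 0.044
grasp_force: 4.1
```

```bash
python3 edge.py | tail -2
```

```text
at mat [ 0.5385 -0.1532  0.003 ] on near side plane [ 0.5394 -0.1577  0.0094]
at mat [ 0.6088 -0.1582  0.003 ] on near side plane [ 0.6088 -0.1577  0.0022]
```

Request:
carry_out(
  plan=[
    {"dx": 0,"dy": 0,"dz": 0,"twist": 0,"fingers": -0.0315},
    {"dx": 0,"dy": 0,"dz": 0,"twist": 0,"fingers": -0.032},
    {"dx": 0,"dy": 0,"dz": 0,"twist": 0,"fingers": -0.0325},
    {"dx": 0,"dy": 0,"dz": 0,"twist": 0,"fingers": -0.033},
    {"dx": 0,"dy": 0,"dz": 0,"twist": 0,"fingers": -0.0333},
  ],
)

```text
clock: 13.18
eef_pos: [0.5226, -0.1351, 0.001]
tool_rot: [0.0, 1.0, 0.0, -0.002]
ft_force: [-2.8, 0.2, 5.8]
grip_width: 0.044
grasp_force: 2.7
```

```bash
python3 edge.py | tail -2
```

```text
at mat [ 0.5388 -0.1581  0.003 ] on near side plane [ 0.5388 -0.1577  0.0025]
at mat [ 0.6088 -0.159   0.003 ] on near side plane [ 0.6088 -0.1577  0.0012]
```

The leg has slid down under the light grip and now lies flat: the near edge is at mat level at both ends. I open and withdraw.

Request:
carry_out(
  plan=[
    {"dx": 0,"dy": 0,"dz": 0,"twist": 0,"fingers": -0.036},
    {"dx": 0,"dy": 0,"dz": 0,"twist": 0,"fingers": -0.05},
    {"dx": 0,"dy": 0,"dz": 0,"twist": 0,"fingers": -0.1},
    {"dx": 0,"dy": 0,"dz": 0,"twist": 0,"fingers": -0.25},
    {"dx": 0,"dy": 0,"dz": 0,"twist": 0,"fingers": -0.5},
  ],
)

```text
clock: 13.65
eef_pos: [0.5244, -0.1354, 0.001]
tool_rot: [0.0, 1.0, 0.0, -0.0]
ft_force: [-0.1, 0.5, -0.1]
grip_width: 0.0632
grasp_force: 0.0
```

Request:
carry_out(
  plan=[
    {"dx": 0,"dy": 0,"dz": 0,"twist": 0,"fingers": -0.5},
    {"dx": 0,"dy": 0,"dz": -5,"twist": 0,"fingers": -0.5},
    {"dx": 0,"dy": 0,"dz": -15,"twist": 0,"fingers": -0.5},
    {"dx": 0,"dy": 0,"dz": -35,"twist": 0,"fingers": -0.5},
    {"dx": 0,"dy": 0,"dz": -60,"twist": 0,"fingers": -0.5},
  ],
)

```text
clock: 14.07
eef_pos: [0.5231, -0.1351, 0.0613]
tool_rot: [0.0, 1.0, 0.0, -0.002]
ft_force: [0.3, 0.4, 0.4]
grip_width: 0.0639
grasp_force: 0.0
```

Request:
carry_out(
  plan=[
    {"dx": 0,"dy": 0,"dz": -30,"twist": 0,"fingers": -0.5},
    {"dx": 0,"dy": 0,"dz": -60,"twist": 0,"fingers": -0.5},
    {"dx": 0,"dy": 0,"dz": -90,"twist": 0,"fingers": -0.5},
    {"dx": 0,"dy": 0,"dz": -120,"twist": 0,"fingers": -0.5},
    {"dx": 0,"dy": 0,"dz": -120,"twist": 0,"fingers": -0.5},
  ],
)

```text
clock: 14.48
eef_pos: [0.5283, -0.1365, 0.1895]
tool_rot: [0.0, 1.0, -0.002, 0.007]
ft_force: [0.2, -0.7, 0.7]
grip_width: 0.0641
grasp_force: 0.0
```

```bash
python3 edge.py|tail -2; python3 pred.py
```

```text
at mat [ 0.5389 -0.1582  0.003 ] on near side plane [ 0.5388 -0.1577  0.0023]
at mat [ 0.6088 -0.1586  0.003 ] on near side plane [ 0.6088 -0.1577  0.0017]
90 0 side: corner [246.3235 317.3497] foot tip near [245.787  293.9842] far [244.9202 267.6508] leg z70 [194.3681 319.29  ]
  scene: foot tips [154.6504 182.7019] [179.7505 184.6403] leg end top [169.0685 164.1067] [191.4783 165.7876]
87 0 side: corner [246.3235 317.3497] foot tip near [247.8353 293.9451] far [246.8424 267.6198] leg z70 [194.1906 317.665 ]
  scene: foot tips [154.2957 183.7842] [179.4517 185.73  ] leg end top [168.7325 162.3907] [191.2398 164.0746]
84 0 side: corner [246.3235 317.3497] foot tip near [249.8779 293.9739] far [248.7595 267.6565] leg z70 [194.1563 316.0258]
  scene: foot tips [153.9507 184.9249] [179.1598 186.8781] leg end top [168.3665 160.7624] [190.976  162.4499]
90 -3 side: corner [245.4715 317.3623] foot tip near [244.8852 293.997 ] far [245.7664 267.6392] leg z70 [193.7804 316.9646]
  scene: foot tips [154.8254 182.241 ] [179.6003 185.1054] leg end top [171.7216 163.9465] [193.8849 166.4208]
262 232; 266 None; 270 247; 274 248; 278 248; 282 248; 286 248; 290 248; 294 249; 298 249; 302 249; 306 249; 310 249; 314 249; 318 244; 
148 (np.int64(173), np.int64(173)); 152 None; 156 (np.int64(162), np.int64(169)); 160 None; 164 (np.int64(158), np.int64(158)); 168 (np.int64(168), np.int64(192)); 172 (np.int64(167), np.int64(192)); 176 (np.int64(166), np.int64(190)); 180 (np.int64(165), np.int64(189)); 184 (np.int64(155), np.int64(188)); 188 (np.int64(155), np.int64(187)); 192 (np.int64(156), np.int64(186)); 196 (np.int64(156), np.int64(185)); 200 (np.int64(157), np.int64(187)); 204 (np.int64(158), np.int64(191)); 208 (np.int64(187), np.int64(187));
```

```bash
python3 -c "
from workcell import job_done
print(job_done())"
```

```text
the job is handed in; nothing more can be done
None
```

The heatsink now lies with its tall leg flat on the mat, transistors up. Its corner stayed within about 3 mm of its place, the leg was lowered without toppling, the gripper is open and clear, and the job is handed in.

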